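# Tip two pastry cartons flat for thawing

## Robot

A 7-joint arm with a two-finger parallel gripper is mounted at the origin on the work surface. World frame = base frame: x ahead of the robot, y to its left, z up, the work surface at z = 0. Lengths are in m, angles in degrees, forces in N, time in s.
With the tool pointing down it reaches from about 0.35 to 0.775 m from the base axis. Payload 3.1 kg.
Tool frame: the origin (TCP) lies on the centre line of the jaws, within the pads' length; the fingertips stand 17 mm ahead of it and the grasp point (between the pads) lies 2 mm behind it (robot.tip_reach is the distance from the TCP to the fingertips, in m); z points along the fingers, y is the line along which they close (so a half turn about z gives the same grasp; the last joint's range is limited). The gripper opens to 85 mm and grips with 20 to 120 N. Pads are 22 mm wide; open, the fingers measure 114 mm over their backs; the gripper's body (76 mm by 85 mm) begins 54 mm behind the grasp point. The pads swing forward as they close: fully open they stand 13 mm farther back than shut.
Start: joints at [-69.54, 17.813, 0.802, 86.603, -0.252, 75.585, -1.558], TCP at [0.214, 0.507, 0.248] pointing down, gripper open.
Joint ranges: [-154.91, 154.91], [-16.99, 109.72], [-72.82, 74.43], [7.12, 147.25], [-82.49, 262.49], [11.32, 116.49], [-174.64, 174.64]. Speed limits (degrees/s): [159.86, 159.86, 180, 180, 180, 180, 180].

## Interface

Orientations are given as [roll, pitch, yaw] about the fixed x, y, z axes, in that order (R = Rz(yaw) Ry(pitch) Rx(roll)).
In Python, from station import robot, fingers, vision, workorder, recognise gives the robot as it stands. Calls block until the motion is done:
- robot.move_to(position, orientation): joint-space move of the TCP to a pose.
- robot.line_to(position, orientation=None, velocity=0.15, f_stop=None): straight line of the TCP; orientation=None keeps the orientation; velocity is the mean speed in m/s. With f_stop (N) it stops when the force on the tool has changed by that much, and returns True; else False.
- robot.move_j(angles): joint-space move.
- fingers.gripper_to(opening, force=None): opening from 0.0 (shut) to 1.0 (fully open); force is the grip in N (None keeps the last); returns when the fingers have stopped.
- robot.pause(seconds).
- robot.inverse_kinematics(position, orientation): joint angles nearest the present ones, or None.
- vision.grab_frame(name): name is "scene" or "side" or "wrist"; returns the picture (384x512x3 uint8, red, green, blue); there is no depth.
- vision.calibration(name): a dict with "mtx" (3x3 intrinsics, pixels), "extrinsics" (4x4, takes a point from world to camera coordinates); the wrist camera has in their place "T_tool_cam" (4x4, takes a point from camera to tool coordinates, whose origin is the TCP and whose axes are the flange's). Camera axes: x right, y up, looking along -z (the intrinsics and any distortion apply to the point x, -y, -z); pixel columns grow to the right and rows downward; lengths in m; the calibration is good to about 2 mm. A picture is of the moment at which its call begins: read the wrist's pose just before it. calibration takes no time and is no camera call.
A pose or a line that the arm cannot do raises robot.PlanningError and nothing moves.
- workorder.close_job(): hands the job in; it is judged then, once.
Trained networks look in the newest picture that a camera, given by its name, has taken for a name from the list of things; names that differ only in an ending like _2 or _b are one class to them, and where a whole thing is asked for, a point or a joint stands for the part that bears it (a point fixed in the world has none). Each returns a list of dicts, best first, with "p" (0 to 1); they miss things now and then, are a little off and sometimes report something else, mostly with a low value. They report only what shows in the picture. A call takes as long as a camera call. They do not tell look-alikes from the thing itself.
- recognise(label, camera): "rect" ([centre column, centre row, width, height] in pixels, round what is visible of it).
Readings, each from a call of its own:
- robot.current_time_s(): time.
- robot.current_joint_positions(): joint angles.
- robot.current_dq(): joint speeds.
- robot.current_joint_torque(): joint torques, N m.
- robot.current_tool_pos(): TCP position.
- robot.current_eef_rot(): TCP orientation.
- robot.current_contact_force(): force on the tool from outside, world axes, zero at the start.
- robot.current_torque(): the same for the moment, N m.
- robot.current_finger_gap(): opening from 0.0 (shut) to 1.0 (fully open).
- robot.current_gripper_force(): force on a finger pad.
Only numpy, scipy, OpenCV 4.12 (cv2) and the standard library are available. Lean on these libraries where they do the work, as an engineer would, in place of code of your own. Each camera call takes 0.05 s, during which the arm holds its last target. There are 200 camera calls.

## Task

Two cartons of frozen pastry stand on end on the sheet pan and must thaw lying flat, like the one that is already lying there. With the fingertips push each standing carton near its top so that it topples away from the robot and lies flat on its broad face in the free place in front of it, inside the pan's rim and on nothing but the pan. Do not grip, lift or carry the cartons, and leave the carton that already lies flat and everything on the counter where they are.

Things in the scene. Friction and masses are not known exactly. Their poses are not given: they have to be found in the camera images.
- pan: Aluminium half sheet pan, 332 (x, away from the robot) x 460 (y) x 28 mm high, fixed. Origin: centre of its underside. Flat floor 302 x 430 mm, 3 mm above the counter; low flared walls. Three places side by side at y = -143, 0, +143 mm, each for one lying carton: two standing cartons are at the near ends of two, the lying carton fills the third; all square with the pan to about 1 degree.
- carton_a: White frozen-pastry carton with a blue band near its top, 40 (x) x 120 (y) x 220 mm (z), 0.35-0.65 kg, standing on end on the pan near its robot side. Origin: centre of its underside. +x points away from the robot, to the free place it is to fall into, which has about 10 mm to spare either side. A push under 2 N near the top tips it, past balance once the top has gone 40 mm; pushed low it may slide.
- carton_b: Like carton_a. White frozen-pastry carton with a blue band near its top, 40 (x) x 120 (y) x 220 mm (z), 0.35-0.65 kg, standing on end on the pan near its robot side. Origin: centre of its underside. +x points away from the robot, to the free place it is to fall into, which has about 10 mm to spare either side. A push under 2 N near the top tips it, past balance once the top has gone 40 mm; pushed low it may slide.
- carton_a_top (a point): Centre of carton_a's upper end (220 mm along its z from its origin).
- carton_b_top (a point): Centre of carton_b's upper end (220 mm along its z from its origin).
- carton_flat: A third carton of the same kind that already lies flat on the pan: 220 mm along its x, 120 mm along its y, 40 mm high. Origin: on its underside, at the middle of its end nearest the robot; the carton extends 220 mm from there along its +x.
- jar: Glass storage jar with a steel lid, 84 mm across, 135 mm tall, upright on the counter. Origin: centre of its underside. A bystander.
- shaker: Steel sugar shaker, 52 mm across, 94 mm tall, upright on the counter. Origin: centre of its underside. A bystander.
- soda_box: Small plain cardboard box, 42 x 66 x 112 mm tall, upright on the counter (not on the pan). Origin: centre of its underside. A bystander.
- bowl: Steel mixing bowl, 170 mm across the rim, 65 mm tall. Origin: centre of its underside. A bystander.
- brush: Pastry brush with a wooden handle, 210 mm long, lying on the counter between the robot and the pan. Origin: under its middle. A bystander.
- mug: White mug, 82 mm across, 92 mm tall, on the counter near the robot. Origin: centre of its underside. A bystander.
Things that resemble listed ones, but are neither listed nor needed, are in the scene too. Leave any yellow look-alike of the carton_a alone.

How it is judged:
By the outcome, as a careful person would: the job done as asked, in the order asked, and still so for the second after the job is handed in, with the robot touching nothing.
It also fails if it takes over 34 s, if anything falls off the work surface, if the arm or the gripper's body presses on something with over 40 N, if the wrist force passes 120 N, or if a joint passes its speed limit or range.

## Working session

There is one attempt and no reset: what is moved stays moved. The work goes in short steps, each a Python script; the robot and the scene stay as the last script left them, time stands still between calls to the robot, and variables do not carry over. Pictures are saved under pics/ and viewed, at most 10 in all, crops included, and the job is handed in when it is done.

```bash
mkdir -p pics; ls
python3 - <<'E'
from station import robot, fingers, vision, workorder, recognise
import cv2
for n in ("scene","side"):
    im=vision.grab_frame(n); cv2.imwrite(f"pics/{n}0.png",cv2.resize(im[:,:,::-1],(800,600),interpolation=cv2.INTER_CUBIC))
    for l in ("carton_a","carton_flat","pan","carton_a_top"):
        print(n,l,[(round(d["p"],2),[round(float(v)) for v in d["rect"]]) for d in recognise(l,n)])
    c=vision.calibration(n); print({k:(v.round(3).tolist() if hasattr(v,'round') else v) for k,v in c.items()})
print(robot.current_time_s(), robot.current_eef_rot())
E
```

```text
pics
scene carton_a [(0.96, [207, 162, 28, 50]), (0.92, [287, 199, 36, 51]), (0.79, [258, 162, 30, 58]), (0.74, [246, 200, 24, 55]), (0.67, [259, 252, 22, 66])]
scene carton_flat []
scene pan [(0.7, [205, 218, 123, 96])]
scene carton_a_top [(0.92, [260, 251, 18, 66]), (0.91, [258, 163, 36, 46]), (0.67, [248, 201, 32, 58]), (0.64, [291, 196, 33, 47])]
{'mtx': [[416.612, 0.0, 258.17], [0.0, 416.612, 190.256], [0.0, 0.0, 1.0]], 'extrinsics': [[-0.849, 0.528, 0.016, 0.363], [-0.376, -0.627, 0.682, 0.066], [0.37, 0.573, 0.731, -1.954], [0.0, 0.0, 0.0, 1.0]]}
side carton_a [(0.96, [223, 205, 37, 53]), (0.95, [266, 188, 37, 44]), (0.85, [329, 221, 37, 63]), (0.7, [266, 234, 36, 57]), (0.59, [240, 164, 10, 57])]
side carton_flat [(0.65, [302, 215, 25, 43])]
side pan [(0.63, [386, 244, 24, 34]), (0.58, [311, 216, 130, 79])]
side carton_a_top [(0.83, [223, 205, 37, 57]), (0.82, [241, 166, 7, 55]), (0.65, [272, 235, 41, 62]), (0.63, [266, 187, 28, 48])]
{'mtx': [[443.07, 0.0, 259.317], [0.0, 443.07, 192.075], [0.0, 0.0, 1.0]], 'extrinsics': [[0.687, -0.726, -0.014, -0.311], [0.424, 0.385, 0.82, -0.315], [-0.59, -0.569, 0.573, -1.523], [0.0, 0.0, 0.0, 1.0]]}
0.5 [-1.79997558e+02  1.93617860e-03  1.57153129e+02]
```

View pics/scene0.png

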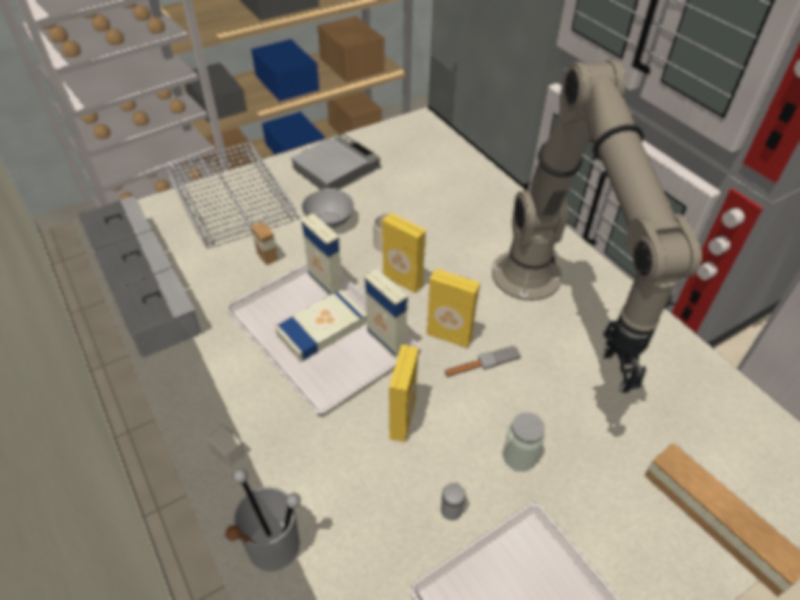

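View pics/side0.png

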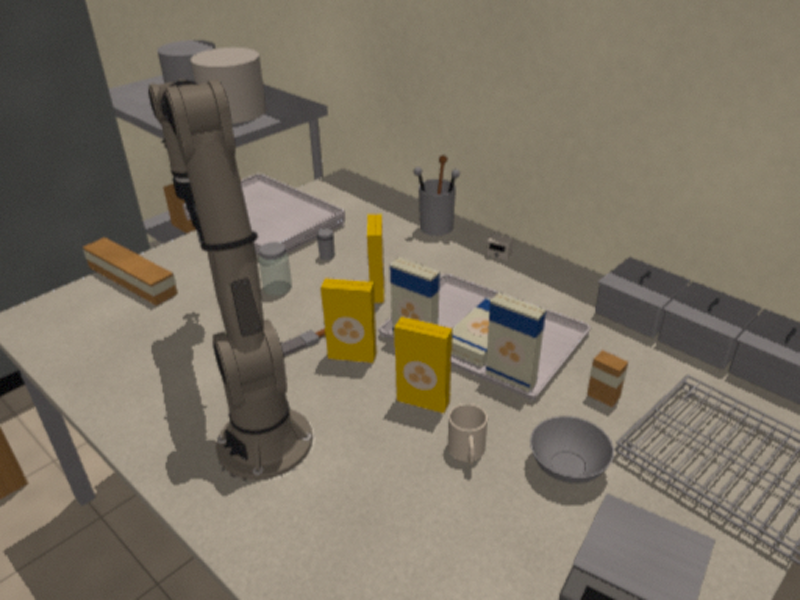

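Shown: white, blue-banded standing cartons at scene (322,255) and (386,312), and at side (515,340) and (414,298), in 800-px coordinates. The flat carton is at scene (320,325). Yellow look-alikes, to be left alone, are at scene (403,253), (452,307) and (403,393). Next, one close crop to check the choice.

```bash
cat > h.py <<'E'
from station import robot, fingers, vision, workorder, recognise
import numpy as np, cv2
def ray(n,px):
    c=vision.calibration(n);E=np.array(c["extrinsics"]);K=np.array(c["mtx"])
    d=np.linalg.inv(K)@[px[0],px[1],1];d=E[:3,:3].T@np.array([d[0],-d[1],-d[2]]);o=-E[:3,:3].T@E[:3,3];return o,d
def onz(n,px,z):
    o,d=ray(n,px);return o+d*(z-o[2])/d[2]
E
python3 - <<'E'
from h import *
cs=[]
for n,x0,y0,w,h in (("scene",140,130,130,140),("side",235,130,150,140)):
    im=vision.grab_frame(n)[y0:y0+h,x0:x0+w,::-1]; cs.append(cv2.resize(im,None,fx=4 if n=="side" else 4,fy=4,interpolation=cv2.INTER_CUBIC))
cv2.imwrite("pics/c_scene.png",cs[0]);cv2.imwrite("pics/c_side.png",cs[1])
s=.64
for p in [(232,307),(322,412),(418,345)]: print("scene pan",onz("scene",np.array(p)*s,.028).round(3))
for p in [(588,330),(535,393),(382,330),(443,280)]: print("side pan",onz("side",np.array(p)*s,.028).round(3))
E
```

```text
scene pan [ 0.802 -0.302  0.028]
scene pan [0.744 0.134 0.028]
scene pan [0.432 0.079 0.028]
side pan [ 0.801 -0.324  0.028]
side pan [ 0.51  -0.36   0.028]
side pan [0.441 0.071 0.028]
side pan [0.727 0.109 0.028]
```

View pics/c_scene.png

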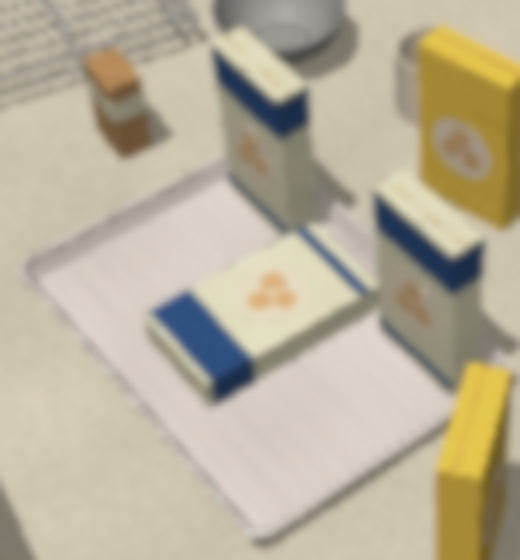

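View pics/c_side.png

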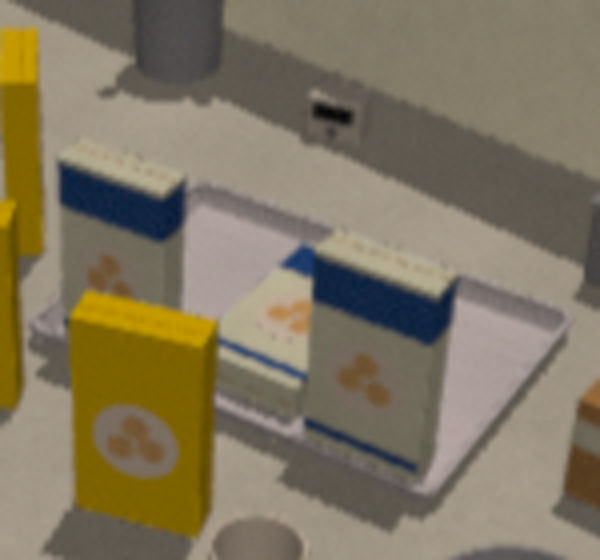

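Both chosen cartons are white with the blue band, and stand at the near ends of the outer places (scene crop tops near (430,217) and (262,68); side crop tops near (122,168) and (387,265)). The flat one lies between them. Yellow box at scene crop (475,450) stands beside the left place; another at side crop (145,410) stands in front.

Run:
```python
from h import *
S=lambda p:np.array(p)/4+[140,130]; D=lambda p:np.array(p)/4+[235,130]
for nm,sc,sd in (("L",[(377,193),(402,172),(483,242),(460,264)],[(59,160),(80,142),(186,178),(165,197)]),("R",[(214,52),(238,30),(307,86),(285,106)],[(313,252),(340,232),(457,280),(438,300)])):
    for n,f,pts in (("scene",S,sc),("side",D,sd)):
        P=np.array([onz(n,f(p),.223) for p in pts]);print(nm,n,P[:,:2].round(3).tolist(),P.mean(0).round(3))
for p in [(30,268),(222,160),(262,543)]: print("pan sc",onz("scene",S(p),.028).round(3))
for p in [(35,328),(198,185),(570,322),(430,492)]: print("pan sd",onz("side",D(p),.028).round(3))
for p in [(150,315),(213,385),(378,292),(300,230)]: print("flat",onz("scene",S(p),.043).round(3))
# yellow boxes tops
for p in [(472,366),(513,372),(477,480),(438,470)]: print("Y3 sc",onz("scene",S(p),.22).round(3))
for p in [(72,315),(88,292),(217,320),(205,343)]: print("Y1 sd",onz("side",D(p),.22).round(3))
for p in [(75,505),(195,535)]: print("Y1 base sd",onz("side",D(p),0).round(3))
s=.64
for p in [(325,282),(375,283),(373,291)]: print("Y2 sd top",onz("side",np.array(p)*s,.22).round(3))
for p in [(328,357),(374,362)]: print("Y2 sd base",onz("side",np.array(p)*s,0.).round(3))
for p in [(390,437),(407,438)]: print("Y3 sc base",onz("scene",np.array(p)*s,0.).round(3))
```

```text
L scene [[0.519, -0.037], [0.483, -0.05], [0.465, 0.071], [0.498, 0.084]] [0.491 0.017 0.223]
L side [[0.462, 0.055], [0.499, 0.063], [0.52, -0.056], [0.482, -0.063]] [ 0.491 -0.     0.223]
R scene [[0.563, -0.308], [0.525, -0.327], [0.504, -0.21], [0.537, -0.194]] [ 0.532 -0.26   0.223]
R side [[0.504, -0.219], [0.545, -0.218], [0.554, -0.337], [0.519, -0.341]] [ 0.53  -0.279  0.223]
pan sc [ 0.807 -0.301  0.028]
pan sc [ 0.555 -0.346  0.028]
pan sc [0.75  0.141 0.028]
pan sd [0.435 0.07  0.028]
pan sd [0.749 0.122 0.028]
pan sd [ 0.808 -0.325  0.028]
pan sd [ 0.504 -0.365  0.028]
flat [ 0.727 -0.16   0.043]
flat [ 0.711 -0.042  0.043]
flat [ 0.507 -0.065  0.043]
flat [ 0.535 -0.188  0.043]
Y3 sc [0.552 0.191 0.22 ]
Y3 sc [0.524 0.216 0.22 ]
Y3 sc [0.612 0.297 0.22 ]
Y3 sc [0.635 0.271 0.22 ]
Y1 sd [ 0.296 -0.123  0.22 ]
Y1 sd [ 0.329 -0.11   0.22 ]
Y1 sd [ 0.374 -0.218  0.22 ]
Y1 sd [ 0.343 -0.231  0.22 ]
Y1 base sd [ 0.296 -0.12   0.   ]
Y1 base sd [ 0.341 -0.227  0.   ]
Y2 sd top [0.309 0.122 0.22 ]
Y2 sd top [0.386 0.031 0.22 ]
Y2 sd top [0.359 0.01  0.22 ]
Y2 sd base [0.293 0.12  0.   ]
Y2 sd base [0.358 0.019 0.   ]
Y3 sc base [0.63  0.265 0.   ]
Y3 sc base [0.597 0.288 0.   ]
```

The two cameras disagree by about 20 mm in y. I'll check them against the known arm pose and an overhead wrist view.

```bash
cat >> h.py <<'E'
from scipy.spatial.transform import Rotation as Ro
def proj(n,P,rp=None):
    c=vision.calibration(n);K=np.array(c["mtx"])
    if n=="wrist":
        p,r=rp;T=np.array(c["T_tool_cam"]);R=Ro.from_euler("xyz",r,degrees=True).as_matrix()
        q=T[:3,:3].T@(R.T@(np.array(P)-p)-T[:3,3])
    else:
        E=np.array(c["extrinsics"]);q=E[:3,:3]@P+E[:3,3]
    v=K@[q[0],-q[1],-q[2]];return v[:2]/v[2]
def wz(px,z,rp):
    c=vision.calibration("wrist");K=np.array(c["mtx"]);T=np.array(c["T_tool_cam"]);p,r=rp
    R=Ro.from_euler("xyz",r,degrees=True).as_matrix();d=np.linalg.inv(K)@[px[0],px[1],1]
    d=R@T[:3,:3]@np.array([d[0],-d[1],-d[2]]);o=p+R@T[:3,3];return o+d*(z-o[2])/d[2]
E
python3 - <<'E'
from h import *
c=vision.calibration("wrist");print(c.keys(),vision.calibration("scene").keys());print({k:np.round(v,3).tolist() for k,v in c.items()})
t=robot.current_tool_pos()
for n in("scene","side"): print(n,"tcp",proj(n,t)/.64,"base",proj(n,np.zeros(3))/.64)
for p in ([.42,-.12,.5],[.45,-.12,.45],[.4,-.13,.5]):
  for y in (9,-171):
    q=robot.inverse_kinematics(p,[180,0,y]);print(p,y,None if q is None else np.round(q))
E
```

```text
dict_keys(['mtx', 'T_tool_cam']) dict_keys(['mtx', 'extrinsics'])
{'mtx': [[275.681, 0.0, 254.978], [0.0, 275.681, 187.806], [0.0, 0.0, 1.0]], 'T_tool_cam': [[-0.0, 0.957, 0.291, 0.075], [1.0, 0.0, 0.001, 0.0], [0.001, 0.291, -0.957, -0.126], [0.0, 0.0, 0.0, 1.0]]}
scene tcp [613.82209552 372.59291375] base [524.41458045 275.18155033]
side tcp [198.54963878 232.97080844] base [263.77394726 443.35808222]
[0.42, -0.12, 0.5] 9 [-30.   5.  49.  69.  -4. 108. -63.]
[0.42, -0.12, 0.5] -171 [-13.   4.  30.  69.  -2. 108. 115.]
[0.45, -0.12, 0.45] 9 [-30.   8.  51.  74.  -6. 101. -61.]
[0.45, -0.12, 0.45] -171 [-10.   7.  26.  73.  -3. 101. 115.]
[0.4, -0.13, 0.5] 9 [-26.   2.  45.  71.  -1. 107. -63.]
[0.4, -0.13, 0.5] -171 [ -9.   2.  26.  71.  -1. 107. 116.]
```

Run:
```python
from h import *
robot.move_to([.42,-.12,.5],[180,0,9])
rp=(np.array(robot.current_tool_pos()),np.array(robot.current_eef_rot()));np.save("rp.npy",rp)
im=vision.grab_frame("wrist");cv2.imwrite("pics/w1.png",cv2.resize(im[:,:,::-1],(800,600),interpolation=cv2.INTER_CUBIC))
print(robot.current_time_s(),rp)
for d in recognise("carton_a","wrist"): print(d)
```

```text
3.1583 (array([ 0.42051099, -0.11870474,  0.49948609]), array([-1.79985981e+02,  6.00253593e-02,  9.15878622e+00]))
{'rect': [138.7, 181.9, 109.0, 70.8], 'p': 0.8}
{'rect': [365.8, 95.1, 118.2, 34.3], 'p': 0.76}
{'rect': [59.5, 30.1, 119.0, 60.3], 'p': 0.76}
{'rect': [179.4, 90.2, 102.4, 34.1], 'p': 0.73}
{'rect': [276.2, 200.4, 79.9, 69.7], 'p': 0.61}
```

View pics/w1.png

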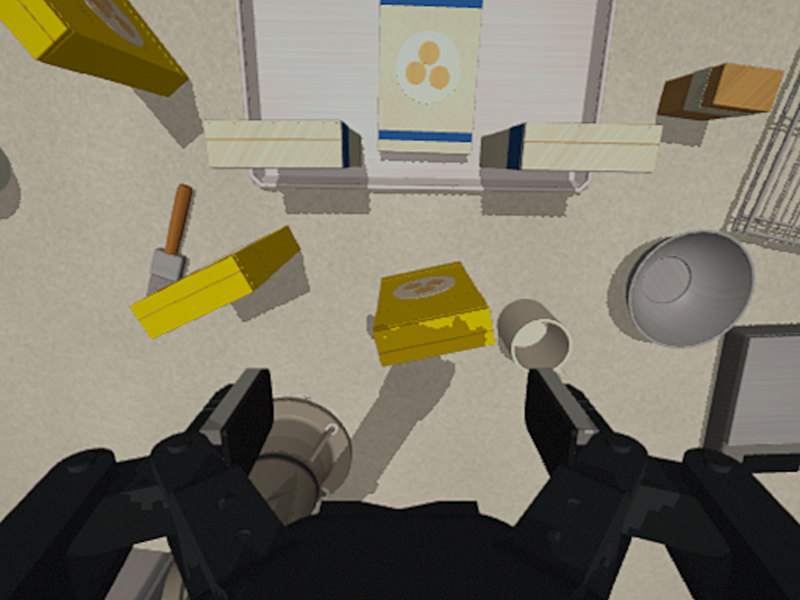

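The wrist view shows the standing tops at (275,145) and (592,147), the flat carton at (428,80) and the near rim at row ~188. Yellow boxes are at (195,295) and (433,340), with the mug at (535,335), all clear of the gap behind the cartons.

Run:
```python
from h import *
rp=np.load("rp.npy")
for nm,pts,z in (("L",[(204,121),(342,122),(344,168),(208,168)],.223),("R",[(525,123),(662,124),(656,171),(523,171)],.223),("rim",[(250,187),(590,190)],.028),("flat",[(379,0),(482,0),(471,153),(379,150)],.043),("Y2",[(130,308),(232,257),(250,290),(153,338)],.22),("Y1",[(376,332),(490,308),(495,342),(383,365)],.22),("base",[(282,460)],0.05)):
    P=np.array([wz(np.array(p)*.64,z,rp) for p in pts]);print(nm,P[:,:2].round(3).tolist(),P.mean(0).round(3))
    if nm in"LR": print("yaw",np.degrees(np.arctan2(-(P[0]-P[1])[0],(P[0]-P[1])[1])),np.degrees(np.arctan2(-(P[3]-P[2])[0],(P[3]-P[2])[1])))
```

```text
L [[0.5, 0.066], [0.518, -0.053], [0.48, -0.059], [0.461, 0.061]] [0.49  0.004 0.223]
yaw 8.758412358181534 9.145466145137918
R [[0.543, -0.21], [0.561, -0.328], [0.522, -0.336], [0.503, -0.218]] [ 0.533 -0.273  0.223]
yaw 8.75566938949707 9.145459935418737
rim [[0.43, 0.086], [0.499, -0.368]] [ 0.464 -0.141  0.028]
flat [[0.669, -0.055], [0.688, -0.174], [0.519, -0.197], [0.504, -0.08]] [ 0.595 -0.127  0.043]
Y2 [[0.314, 0.135], [0.382, 0.037], [0.352, 0.018], [0.285, 0.112]] [0.333 0.076 0.22 ]
Y1 [[0.327, -0.11], [0.371, -0.219], [0.336, -0.232], [0.292, -0.123]] [ 0.331 -0.171  0.22 ]
base [[0.018, 0.004]] [0.018 0.004 0.05 ]
```

```bash
cat >> h.py <<'E'
def push(c):
    u=np.array([np.cos(np.radians(9)),np.sin(np.radians(9))]);o=[180,0,9]
    P=lambda s,z:[*(np.array(c)+s*u),z]
    robot.move_to(P(-.055,.34),o); print("t",robot.current_time_s())
    print(robot.line_to(P(-.055,.21),velocity=.15,f_stop=15))
    hit=robot.line_to(P(.03,.21),velocity=.05,f_stop=15)
    print("hit",hit,np.round(robot.current_tool_pos(),3),np.round(robot.current_contact_force(),1),robot.current_time_s())
    robot.line_to([*np.array(robot.current_tool_pos())[:2],.36],velocity=.2)
E
python3 - <<'E'
from h import *
fingers.gripper_to(.5)
push((.490,.003))
robot.move_to([.42,-.12,.5],[180,0,9])
im=vision.grab_frame("wrist");cv2.imwrite("pics/w2.png",cv2.resize(im[:,:,::-1],(600,450)))
print(robot.current_time_s())
E
```

```text
t 4.5083
False
hit False [0.519 0.008 0.21 ] [ 0.2 -0.2  0.8] 7.375
9.1917
```

View pics/w2.png

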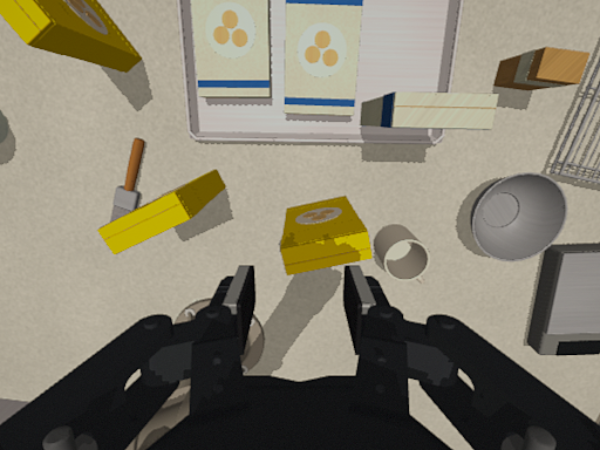

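The left carton lies flat beside the middle one with a gap (near edge at row 95). Now the right one.

Run:
```python
from h import *
push((.532,-.275))
robot.move_to([.40,-.12,.5],[180,0,9])
ims=[cv2.resize(vision.grab_frame("scene")[130:270,140:270,::-1],(390,420)),cv2.resize(vision.grab_frame("side")[130:270,235:385,::-1],(400,420))]
cv2.imwrite("pics/end.png",np.hstack(ims))
print(robot.current_time_s())
```

```text
t 10.125
False
hit False [ 0.561 -0.27   0.21 ] [-0.1  0.5 -0.3] 12.9917
15.0167
```

View pics/end.png

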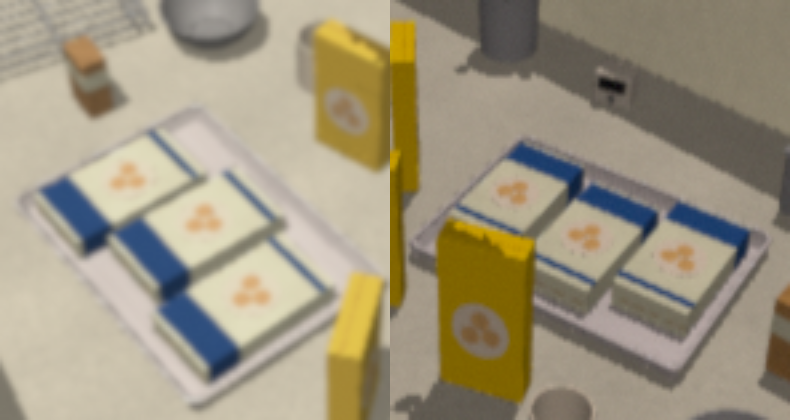

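All three lie flat in both views. The far ends come close to the far rim, so I'll check that margin from above.

Run:
```python
from h import *
robot.move_to([.60,-.12,.45],[180,0,9])
rp=(np.array(robot.current_tool_pos()),np.array(robot.current_eef_rot()));np.save("rp2.npy",rp)
im=vision.grab_frame("wrist");cv2.imwrite("pics/w3.png",cv2.resize(im[:,:,::-1],(800,600),interpolation=cv2.INTER_CUBIC))
print(robot.current_time_s())
```

```text
15.9
```

View pics/w3.png

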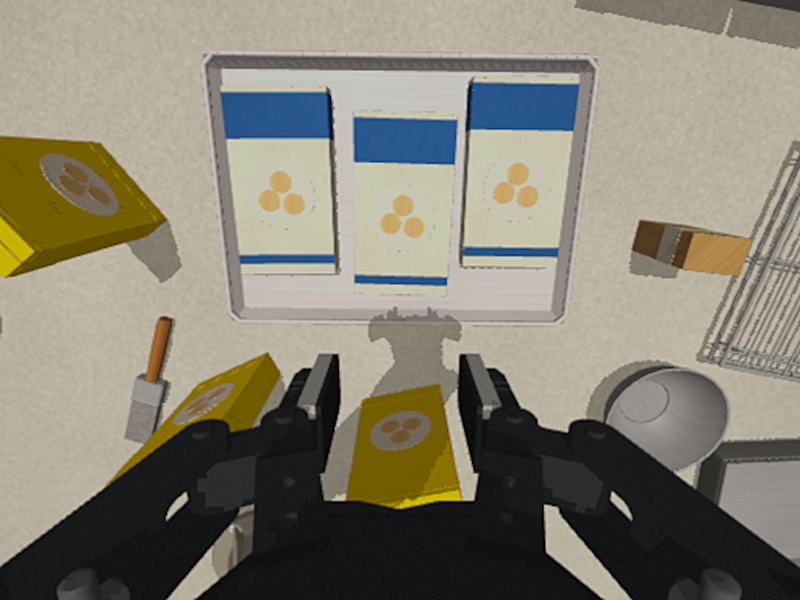

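Both cartons lie flat and square, and floor shows beyond their far ends (rows 88 and 78, against the wall at 70). A quick side-margin check, then I'll hand in.

Run:
```python
from h import *
rp=np.load("rp2.npy");f=lambda p,z:wz(np.array(p)*.64,z,rp)[:2]
C=np.array([f(p,.028) for p in [(205,55),(598,57),(565,322),(231,320)]]);o=C.mean(0)
a=np.radians(9);M=np.array([[np.cos(a),np.sin(a)],[-np.sin(a),np.cos(a)]])
print("pan",((C-o)@M.T*1e3).round().tolist())
ok=True
for n,pts in (("L",[(220,87),(328,88),(336,274),(232,273)]),("R",[(470,78),(579,82),(558,268),(463,266)])):
    q=np.array([f(p,.043) for p in pts]);q=(q-o)@M.T*1e3;print(n,q.round().tolist());ok&=bool((abs(q[:,0])<151).all() and (abs(q[:,1])<215).all())
print(ok)
if ok: print(workorder.close_job())
```

```text
pan [[162.0, 221.0], [160.0, -226.0], [-163.0, -224.0], [-159.0, 229.0]]
L [[127.0, 203.0], [126.0, 81.0], [-91.0, 82.0], [-89.0, 214.0]]
R [[136.0, -79.0], [131.0, -202.0], [-84.0, -201.0], [-81.0, -80.0]]
True
the job is handed in; nothing more can be done
None
```

Both standing cartons were toppled and now lie flat on the pan floor inside the rim, clear of the third carton; nothing else appeared moved in the pictures, and I handed the job in at about 16 s of robot time.

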